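# Sweep the jar lids off the pantry block

## Robot

A 7-joint arm with a two-finger parallel gripper is mounted at the origin on the work surface. World frame = base frame: x ahead of the robot, y to its left, z up, the work surface at z = 0. Lengths are in m, angles in rad, forces in N, time in s.
With the tool pointing down it reaches from about 0.4 to 0.85 m from the base axis. Payload 10.4 kg.
Tool frame: the origin (TCP) lies on the centre line of the jaws, within the pads' length; the fingertips stand 11 mm ahead of it and the grasp point (between the pads) lies 8 mm behind it (manip.finger_overhang is the distance from the TCP to the fingertips, in m); z points along the fingers, y is the line along which they close (so a half turn about z gives the same grasp; the last joint's range is limited). The gripper opens to 85 mm and grips with 20 to 120 N. Pads are 22 mm wide; open, the fingers measure 114 mm over their backs; the gripper's body (76 mm by 85 mm) begins 54 mm behind the grasp point. The pads swing forward as they close: fully open they stand 13 mm farther back than shut.
Start: joints at [-1.339, 0.332, -0.065, 1.46, 0.022, 1.35, -0.088], TCP at [0.158, 0.605, 0.242] pointing down, gripper open.
Joint ranges: [-2.6, 2.6], [-0.5, 2.12], [-1.47, 1.34], [0.16, 2.42], [-1.27, 4.41], [0.06, 2.06], [-2.6, 2.6]. Speed limits (rad/s): [2.22, 2.22, 2.79, 2.79, 3.14, 3.14, 3.14].

## Interface

Orientations are given as a unit quaternion [x, y, z, w].
In Python, from workcell import manip, imaging, workorder gives the robot as it stands.
- The arm moves only by the tool jog_arm, never from a script. Its argument "deltas" is a list of rows, each an object with "gripper": the opening, from 0 (shut) to 1 (fully open); "offset": the shift along the tool's x, y, z in m, a list of three; "rotation": the turn, a rotation vector about the tool's x, y, z in degrees, a list of three. In form: [{"gripper": gripper, "offset": [tx, ty, tz], "rotation": [ax, ay, az]}, ...]. A call has 1 to 20 rows; each row shifts and turns the commanded pose from where the row before left it, along the tool's axes as they then stand; what a row does not reach is not made up. A row lasts 1/10 s, in which the tool goes at most 50 mm and 8.59 degrees, less where a joint would pass 70% of its speed; a pose out of reach is approached as far as the arm can. A call with a gripper value outside its range is refused whole. The fingers move at their own pace and stop on an object; "newtons" is the grip in N (left out, the last holds). Time passes only in rows, so rows that do not move let the fingers close. It gives the time, the measured TCP pose, the force, the opening and the grip force at its end, in the units of the state.
- manip.get_obs(): the state, without advancing time (a new reading comes with each control period).
- imaging.camera(name): name is "side" or "top" or "wrist"; returns the picture (400x640x3 uint8, blue, green, red); there is no depth.
- imaging.camera_model(name): a dict with "camera_matrix" (3x3 intrinsics, pixels), "world_to_cam" (4x4, takes a point from world to camera coordinates); the wrist camera has in their place "hand_eye" (4x4, takes a point from camera to tool coordinates, whose origin is the TCP and whose axes are the flange's). Camera axes: x right, y up, looking along -z (the intrinsics and any distortion apply to the point x, -y, -z); pixel columns grow to the right and rows downward; lengths in m; the calibration is good to about 2 mm. A picture is of the moment at which its call begins: read the wrist's pose just before it. camera_model takes no time and is no camera call.
- workorder.hand_in(): hands the job in; it is judged then, once.
The state is a dict: "clock": time; "joint_pos": joint angles; "joint_velocities": joint speeds; "tau": joint torques, N m; "position": TCP position; "ee_rot": TCP orientation; "ft_force": force on the tool from outside, world axes, zero at the start; "torque": the same for the moment, N m; "grip_width": opening from 0.0 (shut) to 1.0 (fully open); "grasp_force": force on a finger pad.
Only numpy, scipy, OpenCV 4.12 (cv2) and the standard library are available. Lean on these libraries where they do the work, as an engineer would, in place of code of your own. Each camera call takes 0.05 s, during which the arm holds its last target. There are 200 camera calls.

## Task

Sweep the three loose jar lids off the wooden block into the metal tray beside it, sliding each across the wood with your fingertips and over the block's edge. Do not pinch, press hard on or lift the lids, and leave the little jar, tin and pot standing where they are on the block.

Things in the scene. Friction and masses are not known exactly. Their poses are not given: they have to be found in the camera images.
- board: fixed wooden butcher block, 240 mm (its x) by 320 mm (its y, left-right), flat top without rim 60 mm above the table. Origin: centre of its underside at table height; edges at y = +-160 mm. Lids lie in two rows along y, 80 mm either side of the centre in x, clear of the things standing between: one in the near row, two in the far; which is which varies.
- tray: fixed empty open aluminium tray, 260 mm (its x) by 130 mm (its y), 54 mm high, walls and floor 4 mm thick. It stands against either the left (+y) or the right (-y) edge of the board, 2 mm off, turned as the board, shifted up to 20 mm along the edge; its rim is 6 mm below the board's top, so lids pushed over that edge drop in. Origin: centre of its underside, z up.
- crate: fixed wooden crate of the same footprint as the tray, 70 mm high, filled with three tins that stand 111 mm above the table; it stands against the other side edge of the board, away from the tray. Not to be used. Origin: centre of its underside.
- lid_small: loose plain steel jar lid lying flat on the board, a disc 44 mm across and 12 mm thick, about 16 g (varies); slides under a very light push. Origin: centre of its underside, z up.
- lid_medium: loose plain steel jar lid lying flat on the board, a disc 50 mm across and 12 mm thick, about 16 g (varies); slides under a very light push. Origin: centre of its underside, z up.
- lid_large: loose plain steel jar lid lying flat on the board, a disc 56 mm across and 12 mm thick, about 16 g (varies); slides under a very light push. Origin: centre of its underside, z up.
- jar: squat lidded glass jar, 48 mm across, 58 mm tall; one of three things standing in a row along the middle of the board (across the robot's view, about 85 mm apart), between the two rows of lids. Leave it standing where it is. Origin: centre of its underside, z up.
- tin: small closed food tin, 48 mm across, 56 mm tall; one of three things standing in a row along the middle of the board (across the robot's view, about 85 mm apart), between the two rows of lids. Leave it standing where it is. Origin: centre of its underside, z up.
- pot: small open white ceramic pot, 48 mm across, 50 mm tall; one of three things standing in a row along the middle of the board (across the robot's view, about 85 mm apart), between the two rows of lids. Leave it standing where it is. Origin: centre of its underside, z up.
Not all that is in view belongs to the job. What is shaped like the lid_large but pink or red is not meant.

How it is judged:
At the end, for the whole second after the job is handed in: All three lids lie (flat, stacked or leaning) in the tray: their centres within its outline and less than 45 mm above its underside, at rest; jar, tin and pot are within 15 mm of where they stood and upright within 0.15 rad (x of lid_small in the frame of tray between -0.13 and 0.13 m and y of lid_small in the frame of tray between -0.065 and 0.065 m and z of each of lid_small, lid_medium, lid_large in the frame of tray below 0.045 m and linear speed of each of lid_small, lid_medium, lid_large below 0.03 m/s and x of lid_medium in the frame of tray between -0.13 and 0.13 m and y of lid_medium in the frame of tray between -0.065 and 0.065 m and x of lid_large in the frame of tray between -0.13 and 0.13 m and y of lid_large in the frame of tray between -0.065 and 0.065 m and distance of each of jar, tin, pot from where it was at the start of the episode below 0.015 m and angle between each of jar, tin, pot's own z axis and vertical below 0.15 rad); the robot touches nothing.
It fails at once if a lid is lifted: its centre rises more than 20 mm above the top of the wooden block (height (world z) of any of lid_small, lid_medium, lid_large above 0.08 m).
It fails at once if a lid is pinched or pressed hard: more than 20 N between the fingers and a lid (contact force between the fingers and lid_small above 20 N or contact force between the fingers and lid_medium above 20 N or contact force between the fingers and lid_large above 20 N).
It fails at once if the jar, tin or pot is pushed more than 25 mm from its place or tipped over (distance of any of jar, tin, pot from where it was at the start of the episode above 0.025 m or angle between any of jar, tin, pot's own z axis and vertical above 0.5 rad).
It also fails if it takes over 56 s, if anything falls off the work surface, if the arm or the gripper's body presses on something with over 40 N, if the wrist force passes 120 N, or if a joint passes its speed limit or range.

## Working session

There is one attempt and no reset: what is moved stays moved. The work goes in short steps, Python scripts to look and compute and a tool call to move; the robot and the scene stay as the last step left them, time stands still between calls to the robot, and variables do not carry over. Pictures are saved under pics/ and viewed, at most 10 in all, crops included, and the job is handed in when it is done.

Besides the shell and the picture viewer there is one more tool, called after "Call:" by a JSON object that holds its "name" and its "arguments". jog_arm: Moves the arm, as the interface text tells. Its arguments: {"type":"object","properties":{"deltas":{"type":"array","items":{"type":"object","properties":{"gripper":{"type":"number"},"offset":{"type":"array","items":{"type":"number"}},"rotation":{"type":"array","items":{"type":"number"}}}}},"newtons":{"type":"number"}},"required":["deltas"]}

```bash
mkdir -p pics; python3 - <<'E'
from workcell import manip, imaging
import cv2
o=manip.get_obs(); print(o['clock'],o['position'],o['ee_rot'],o['grip_width'],manip.finger_overhang)
for n in('top','side'):
    cv2.imwrite(f'pics/{n}0.png',imaging.camera(n)); m=imaging.camera_model(n); print(n,m)
E
```

```text
0.0 [0.15743048 0.60447458 0.24153365] [ 1.27027058e-01  9.91899002e-01 -7.02136172e-04 -5.75353956e-05] 0.9996076881903617 0.011
top {'camera_matrix': array([[478.17808802,   0.        , 316.69784317],
       [  0.        , 478.17808802, 198.78360244],
       [  0.        ,   0.        ,   1.        ]]), 'world_to_cam': array([[-0.03047375, -0.99932124,  0.02069813,  0.030632  ],
       [ 0.99373993, -0.02806382,  0.10813589, -0.51061705],
       [-0.10748162,  0.02386386,  0.99392063, -0.81808202],
       [ 0.        ,  0.        ,  0.        ,  1.        ]])}
side {'camera_matrix': array([[435.95866559,   0.        , 319.14810376],
       [  0.        , 435.95866559, 206.20209255],
       [  0.        ,   0.        ,   1.        ]]), 'world_to_cam': array([[ 0.87589951, -0.48192473, -0.02342222, -0.41080957],
       [ 0.29153427,  0.48993505,  0.82156644, -0.22028248],
       [-0.38445782, -0.72643802,  0.56963145, -0.70255787],
       [ 0.        ,  0.        ,  0.        ,  1.        ]])}
```

View pics/top0.png

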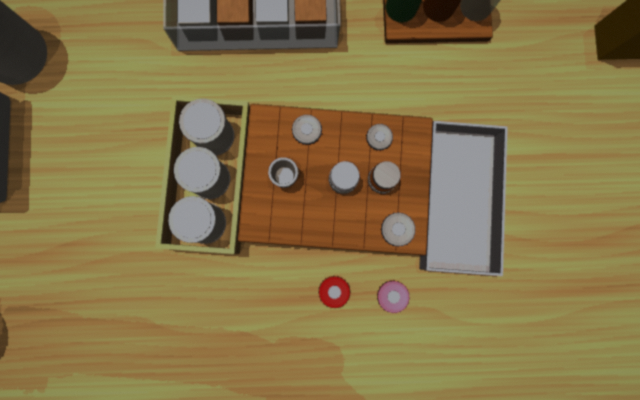

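View pics/side0.png

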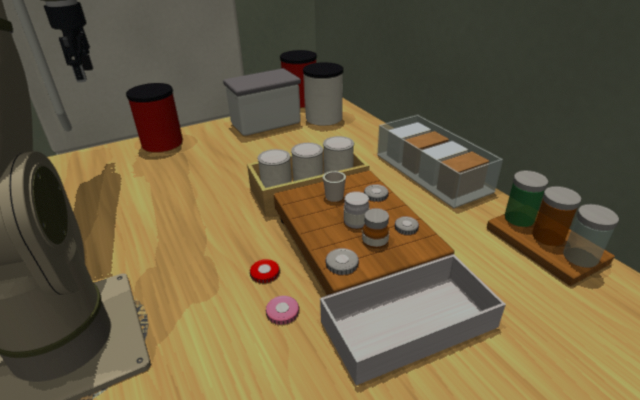

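The top view shows the tray on the right (-y) at about (465,198) and the board's corners near (249,104), (433,118), (428,255) and (239,242). Far-row lids are at (307,129) and (380,137), the near-row lid is at (398,229), and pot, tin and jar are at (284,173), (345,177) and (387,177). The red and pink discs at (335,292) and (394,297) lie on the table and are distractors. The side view agrees.

```bash
cat > h.py <<'E'
import numpy as np, cv2
from workcell import manip, imaging
def ray(n,uv,z):
    m=imaging.camera_model(n); K=m['camera_matrix']; T=m['world_to_cam']; R=T[:3,:3]; c=-R.T@T[:3,3]
    d=np.linalg.inv(K)@[uv[0],uv[1],1]; d=R.T@(d*[1,-1,-1]); return (c+d*(z-c[2])/d[2])[:2]
def blobs(img,seeds):
    hsv=cv2.cvtColor(img,cv2.COLOR_BGR2HSV)
    mask=((hsv[...,1]<90)&(hsv[...,2]>70)).astype('uint8')
    mask=cv2.morphologyEx(mask,cv2.MORPH_CLOSE,np.ones((3,3)))
    cs,_=cv2.findContours(mask,cv2.RETR_EXTERNAL,cv2.CHAIN_APPROX_NONE)
    out=[]
    for s in seeds:
        for c in cs:
            if cv2.pointPolygonTest(c,s,True)>-3 and cv2.contourArea(c)>60:
                out.append((s,cv2.minEnclosingCircle(c),cv2.contourArea(c)))
    return out
E
python3 - <<'E'
from h import *
img=cv2.imread('pics/top0.png')
for n,z,s in [('lids',.072,[(307,129),(380,137),(398,229)]),('std',.115,[(284,173),(345,177),(387,177)])]:
    for s,((x,y),r),a in blobs(img,s):
        p=ray('top',(x,y),z); q=ray('top',(x+r,y),z); print(n,s,(round(x,1),round(y,1)),round(r,1),p.round(4),'diam mm',round(2e3*np.linalg.norm(p-q)),a)
hsv=cv2.cvtColor(img,cv2.COLOR_BGR2HSV)
m=cv2.inRange(hsv,(3,150,60),(14,255,200)); m[:90]=0;m[260:]=0;m[:,:236]=0;m[:,440:]=0
m=cv2.morphologyEx(m,cv2.MORPH_CLOSE,np.ones((5,5)));m=cv2.morphologyEx(m,cv2.MORPH_OPEN,np.ones((5,5)))
c=max(cv2.findContours(m,cv2.RETR_EXTERNAL,cv2.CHAIN_APPROX_NONE)[0],key=cv2.contourArea)
b=cv2.boxPoints(cv2.minAreaRect(c)); print(b.round(1).tolist())
for name,B in(('auto',b),('eye',[(249,104),(433,118),(428,255),(239,242)])):
    P=np.array([ray('top',u,.06) for u in B]); print(name,P.round(4).tolist(),'sides',np.linalg.norm(P-np.roll(P,-1,0),axis=1).round(3),'ctr',P.mean(0).round(4))
P=np.array([ray('top',u,.054) for u in [(435,122),(507,127),(502,275),(427,270)]]);print('tray',P.round(4).tolist(),P.mean(0))
E
```

```text
lids (307, 129) (306.4, 128.8) 14.7 [0.6266 0.0306] diam mm 50 620.5
lids (380, 137) (379.2, 136.6) 13.0 [ 0.61   -0.0929] diam mm 44 481.0
lids (398, 229) (398.1, 228.9) 17.0 [ 0.4521 -0.1175] diam mm 57 832.0
std (284, 173) (283.0, 171.8) 15.2 [0.5465 0.07  ] diam mm 48 672.0
std (345, 177) (343.6, 176.4) 15.8 [ 0.5365 -0.0262] diam mm 51 673.5
std (387, 177) (386.2, 174.7) 13.9 [ 0.5374 -0.0944] diam mm 45 539.5
[[237.0, 241.1999969482422], [247.60000610351562, 103.69999694824219], [435.70001220703125, 118.0999984741211], [425.1000061035156, 255.60000610351562]]
auto [[0.4401, 0.1523], [0.6768, 0.1311], [0.6431, -0.1949], [0.4063, -0.1633]] sides [0.238 0.328 0.239 0.317] ctr [ 0.5415 -0.0187]
eye [[0.6761, 0.1286], [0.6434, -0.1903], [0.4072, -0.1683], [0.4386, 0.1489]] sides [0.321 0.237 0.319 0.238] ctr [ 0.5413 -0.0203]
tray [[0.6378, -0.195], [0.6257, -0.3216], [0.3696, -0.294], [0.3819, -0.1667]] [ 0.50373891 -0.24434398]
```

Sizes and spacing fit: medium (0.627,0.031), small (0.610,-0.093) and large (0.452,-0.118). The board is yawed about -5.9° and the tray sits on the right. I'll swing round to the small lid with the jaws part-open, so the two tips cradle the rim.

Call:
{"name": "jog_arm", "arguments": {"deltas": [{"gripper": 0.4,"offset": [-0.043,0,0],"rotation": [0,0,4.06]},{"gripper": 0.4,"offset": [-0.043,0,0],"rotation": [0,0,4.06]},{"gripper": 0.4,"offset": [-0.043,0,0],"rotation": [0,0,4.06]},{"gripper": 0.4,"offset": [-0.043,0,0],"rotation": [0,0,4.06]},{"gripper": 0.4,"offset": [-0.043,0,0],"rotation": [0,0,4.06]},{"gripper": 0.4,"offset": [-0.043,0,0],"rotation": [0,0,4.06]},{"gripper": 0.4,"offset": [-0.043,0,0],"rotation": [0,0,4.06]},{"gripper": 0.4,"offset": [-0.043,0,0],"rotation": [0,0,4.06]},{"gripper": 0.4,"offset": [-0.043,0,0],"rotation": [0,0,4.06]},{"gripper": 0.4,"offset": [-0.043,0,0],"rotation": [0,0,4.06]},{"gripper": 0.4,"offset": [-0.043,0,0],"rotation": [0,0,4.06]},{"gripper": 0.4,"offset": [-0.043,0,0],"rotation": [0,0,4.06]},{"gripper": 0.4,"offset": [-0.043,0,0],"rotation": [0,0,4.06]},{"gripper": 0.4,"offset": [-0.043,0,0],"rotation": [0,0,4.06]},{"gripper": 0.4,"offset": [-0.043,0,0],"rotation": [0,0,4.06]},{"gripper": 0.4,"offset": [-0.043,0,0],"rotation": [0,0,4.06]},{"gripper": 0.4,"offset": [-0.043,0,0],"rotation": [0,0,4.06]},{"gripper": 0.4,"offset": [-0.043,0,0],"rotation": [0,0,4.06]},{"gripper": 0.4,"offset": [-0.043,0,0],"rotation": [0,0,4.06]},{"gripper": 0.4,"offset": [-0.043,0,0],"rotation": [0,0,4.06]}]}}

```text
clock: 2.1
position: [0.6309, -0.0291, 0.2418]
ee_rot: [0.743, 0.669, -0.0, -0.0]
ft_force: [0.5, 0.1, 0.5]
grip_width: 0.402
grasp_force: 0.0
```

Call:
{"name": "jog_arm", "arguments": {"deltas": [{"gripper": 0.4,"offset": [-0.021,-0.014,0.035],"rotation": [0,0,0]},{"gripper": 0.4,"offset": [0,0,0.04],"rotation": [0,0,0]},{"gripper": 0.4,"offset": [0,0,0.04],"rotation": [0,0,0]},{"gripper": 0.4,"offset": [0,0,0.03],"rotation": [0,0,0]},{"gripper": 0.4,"offset": [0,0,0.012],"rotation": [0,0,0]},{"gripper": 0.4,"offset": [0,0,0],"rotation": [0,0,0]}]}}

```text
clock: 2.7
position: [0.6141, -0.0468, 0.0839]
ee_rot: [0.742, 0.67, -0.001, -0.001]
ft_force: [0.5, -0.4, 0.3]
grip_width: 0.405
grasp_force: 0.0
```

```bash
cat >> h.py <<'E'
C=np.array([.5413,-.0203]); A=np.radians(-5.9)
def brd(p): 
    d=np.array(p[:2])-C; return np.array([d@[np.cos(A),np.sin(A)], d@[-np.sin(A),np.cos(A)]]).round(4)
E
python3 - <<'E'
from h import *
o=manip.get_obs(); print(o['clock'],o['position'],brd(o['position']),o['ee_rot'],o['ft_force'])
a=imaging.camera('side')[130:330,220:520]; b=imaging.camera('wrist')
cv2.imwrite('pics/s1.png',np.hstack([cv2.resize(a,(480,320)),cv2.resize(b,(320,200))[:,:].copy() if 0 else cv2.copyMakeBorder(cv2.resize(b,(320,200)),0,120,0,0,cv2.BORDER_CONSTANT)]))
E
```

```text
2.7 [ 0.61406716 -0.04684366  0.08385327] [ 0.0751 -0.0189] [ 0.74192371  0.67048256 -0.0012279  -0.00091056] [ 0.45294442 -0.36050858  0.34244384]
```

View pics/s1.png

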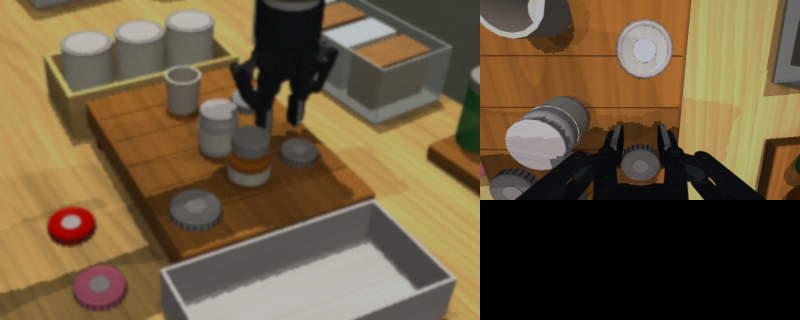

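The tips stand astride the small lid's line, seen at (298,150) in the side crop and centred between the fingers at (640,160) in the wrist view. Next I'll feel for the wood gently.

Call:
{"name": "jog_arm", "arguments": {"deltas": [{"gripper": 0.4,"offset": [0,0,0.004],"rotation": [0,0,0]},{"gripper": 0.4,"offset": [0,0,0.003],"rotation": [0,0,0]},{"gripper": 0.4,"offset": [0,0,0.002],"rotation": [0,0,0]},{"gripper": 0.4,"offset": [0,0,0.0],"rotation": [0,0,0]}]}}

```text
clock: 3.2
position: [0.615, -0.0468, 0.0762]
ee_rot: [0.742, 0.67, 0.0, -0.0]
ft_force: [-0.6, 0.2, -0.1]
grip_width: 0.404
grasp_force: 0.0
```

Call:
{"name": "jog_arm", "arguments": {"deltas": [{"gripper": 0.4,"offset": [0,0,0.002],"rotation": [0,0,0]},{"gripper": 0.4,"offset": [0,0,0.0],"rotation": [0,0,0]}]}}

```text
clock: 3.4
position: [0.6149, -0.0469, 0.0741]
ee_rot: [0.742, 0.67, -0.0, -0.0]
ft_force: [-0.7, 0.7, 0.4]
grip_width: 0.402
grasp_force: 0.0
```

```bash
python3 - <<'E'
from h import *
a=imaging.camera('side')[170:270,340:500]; cv2.imwrite('pics/s2.png',cv2.resize(a,(800,500),interpolation=cv2.INTER_CUBIC))
E
```

```text
(no output)
```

View pics/s2.png

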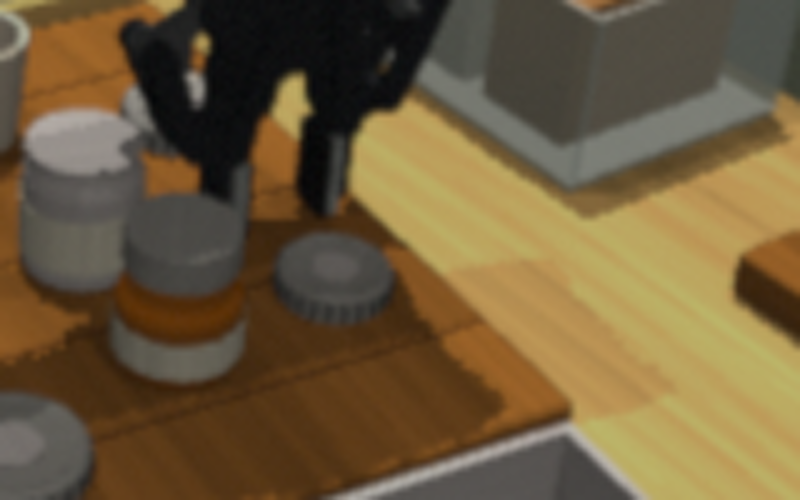

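The fingertips hang a few mm above the wood, with the right tip at crop (325,215). The outer knuckle at crop (130,35) leans toward the tin/jar row, so I'll check its clearance.

```bash
python3 - <<'E'
from h import *
m=imaging.camera_model('side');K=m['camera_matrix'];T=m['world_to_cam'];R=T[:3,:3];c=-R.T@T[:3,3]
def onplane(u,v,yb): # board-y plane
    d=R.T@((np.linalg.inv(K)@[u,v,1])*[1,-1,-1]); n=np.array([-np.sin(A),np.cos(A),0]); P=np.r_[C,0]+n*yb
    X=c+d*((P-c)@n)/(d@n); return brd(X),X[2].round(4)
f=lambda x,y:(340+x/5,170+y/5)
for nm,x,y,yb in[('Rtip front',325,215,-.030),('Rtip',325,215,-.019),('Ltip',245,235,-.03),('knuckleL',125,35,-.019),('knuckleL lower',170,130,-.019),('Lfinger outer',203,160,-.019),('R knuckle',400,105,-.019)]: print(nm,*onplane(*f(x,y),yb))
E
```

```text
Rtip front [ 0.0948 -0.03  ] 0.0629
Rtip [ 0.1027 -0.019 ] 0.0534
Ltip [ 0.0582 -0.03  ] 0.0643
knuckleL [ 0.0071 -0.019 ] 0.1625
knuckleL lower [ 0.0282 -0.019 ] 0.1154
Lfinger outer [ 0.0436 -0.019 ] 0.0973
R knuckle [ 0.1327 -0.019 ] 0.0982
```

The tips are near z≈0.063 as intended. At this opening the knuckles stand about ±47 mm out at jar-top height, which is too close to the jar. I'll close nearly shut, which narrows the knuckles, raise 1.5 mm and re-check.

Call:
{"name": "jog_arm", "arguments": {"deltas": [{"gripper": 0.1,"offset": [0,0,-0.0015],"rotation": [0,0,0]},{"gripper": 0.1,"offset": [0,0,0],"rotation": [0,0,0]},{"gripper": 0.1,"offset": [0,0,0],"rotation": [0,0,0]},{"gripper": 0.1,"offset": [0,0,0],"rotation": [0,0,0]}]}}

```text
clock: 3.85
position: [0.615, -0.0469, 0.0758]
ee_rot: [0.742, 0.67, 0.0, -0.0]
ft_force: [0.3, 0.0, 0.2]
grip_width: 0.101
grasp_force: 0.0
```

```bash
python3 - <<'E'
from h import *
a=imaging.camera('side')[150:250,340:500]; cv2.imwrite('pics/s3.png',cv2.resize(a,(800,500),interpolation=cv2.INTER_CUBIC))
E
```

```text
(no output)
```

View pics/s3.png

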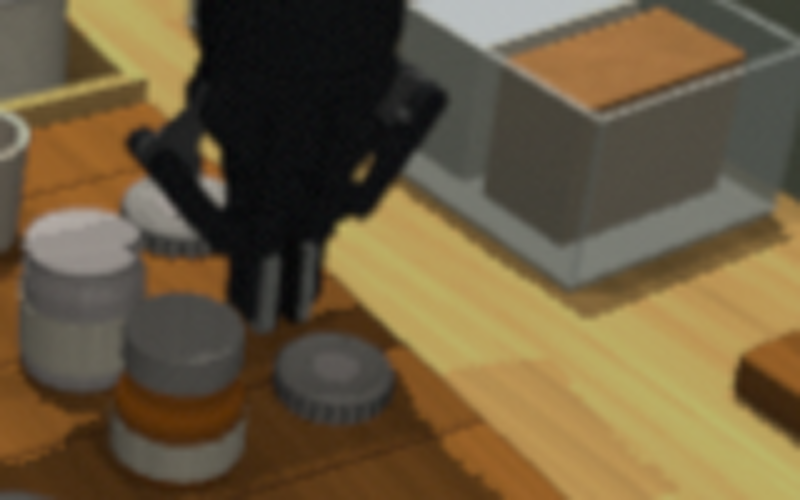

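The links are now about 7 mm clear of the jar at its top height; the link meets the finger at crop (220,230) and the jar rim is at (240,320). I'll sweep the small lid slowly.

Call:
{"name": "jog_arm", "arguments": {"deltas": [{"gripper": 0.1,"offset": [-0.01,0,0],"rotation": [0,0,0]},{"gripper": 0.1,"offset": [-0.01,0,0],"rotation": [0,0,0]},{"gripper": 0.1,"offset": [-0.01,0,0],"rotation": [0,0,0]},{"gripper": 0.1,"offset": [-0.01,0,0],"rotation": [0,0,0]},{"gripper": 0.1,"offset": [-0.01,0,0],"rotation": [0,0,0]},{"gripper": 0.1,"offset": [-0.01,0,0],"rotation": [0,0,0]},{"gripper": 0.1,"offset": [-0.01,0,0],"rotation": [0,0,0]}]}}

```text
clock: 4.6
position: [0.6078, -0.1175, 0.0758]
ee_rot: [0.742, 0.67, 0.0, -0.0]
ft_force: [0.4, -0.6, 0.3]
grip_width: 0.103
grasp_force: 0.1
```

```bash
python3 - <<'E'
from h import *
o=manip.get_obs(); print(o['clock'],o['position'],brd(o['position']),o['ft_force'])
a=imaging.camera('side')[150:350,220:520]; cv2.imwrite('pics/s4.png',cv2.resize(a,(780,520),interpolation=cv2.INTER_CUBIC))
E
```

```text
4.6 [ 0.60783334 -0.11749787  0.0757869 ] [ 0.0762 -0.0898] [ 0.40762059 -0.64781746  0.34711172]
```

View pics/s4.png

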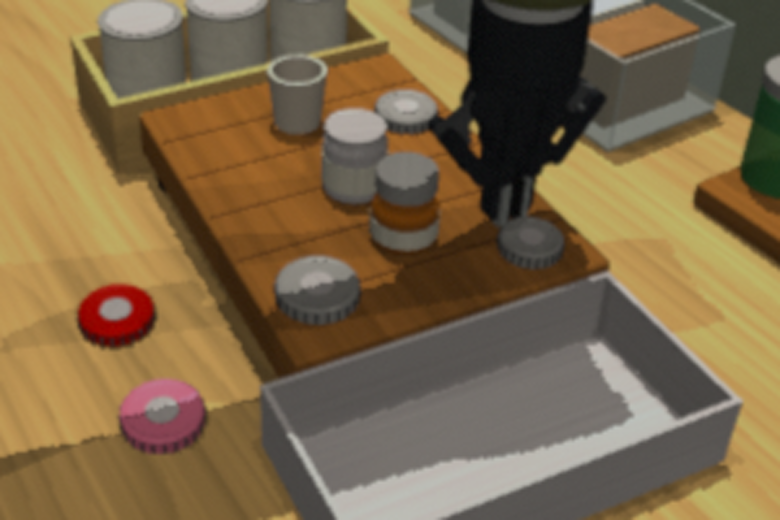

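The small lid at (532,242) moves squarely with the fingertips. Everything else stands, and the tray opening lies ahead.

Call:
{"name": "jog_arm", "arguments": {"deltas": [{"gripper": 0.1,"offset": [-0.01,0,0],"rotation": [0,0,0]},{"gripper": 0.1,"offset": [-0.01,0,0],"rotation": [0,0,0]},{"gripper": 0.1,"offset": [-0.01,0,0],"rotation": [0,0,0]},{"gripper": 0.1,"offset": [-0.01,0,0],"rotation": [0,0,0]},{"gripper": 0.1,"offset": [-0.01,0,0],"rotation": [0,0,0]},{"gripper": 0.1,"offset": [-0.01,0,0],"rotation": [0,0,0]},{"gripper": 0.1,"offset": [-0.01,0,0],"rotation": [0,0,0]},{"gripper": 0.1,"offset": [-0.01,0,0],"rotation": [0,0,0]},{"gripper": 0.1,"offset": [-0.01,0,0],"rotation": [0,0,0]},{"gripper": 0.1,"offset": [0,0,0],"rotation": [0,0,0]},{"gripper": 0.1,"offset": [0,0,-0.03],"rotation": [0,0,0]},{"gripper": 0.1,"offset": [0,0,-0.03],"rotation": [0,0,0]},{"gripper": 0.1,"offset": [0,0,-0.03],"rotation": [0,0,0]},{"gripper": 0.1,"offset": [0,0,0],"rotation": [0,0,0]}]}}

```text
clock: 6.05
position: [0.601, -0.2066, 0.1703]
ee_rot: [0.742, 0.671, 0.002, 0.003]
ft_force: [-0.4, 0.4, 0.2]
grip_width: 0.1
grasp_force: 0.0
```

```bash
python3 - <<'E'
from h import *
o=manip.get_obs(); print(o['clock'],o['position'],brd(o['position']),o['ft_force'])
t=imaging.camera('top')[80:300,220:540];a=imaging.camera('side')[150:380,220:520]; cv2.imwrite('pics/s5.png',np.hstack([cv2.resize(t,(400,275)),cv2.resize(a,(359,275))]))
cv2.imwrite('pics/top5.png',imaging.camera('top'))
E
```

```text
6.05 [ 0.6009871  -0.20657474  0.17025147] [ 0.0785 -0.1792] [-0.40935935  0.44569604  0.23510373]
```

View pics/s5.png

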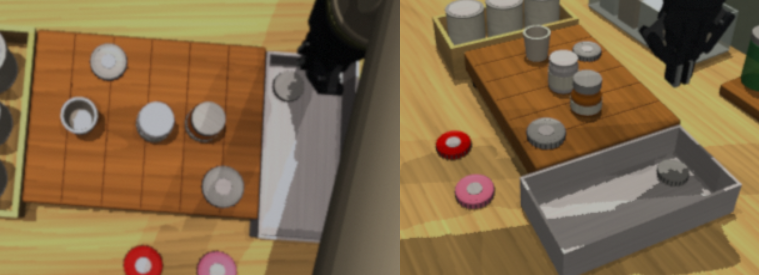

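The small lid lies in the tray, seen in the left view at (288,86) and the right at (673,172), and nothing else moved. Next the medium lid.

Call:
{"name": "jog_arm", "arguments": {"deltas": [{"gripper": 0.1,"offset": [0.04,0,0],"rotation": [0,0,0]},{"gripper": 0.1,"offset": [0.04,0,0],"rotation": [0,0,0]},{"gripper": 0.1,"offset": [0.04,0,0],"rotation": [0,0,0]},{"gripper": 0.1,"offset": [0.04,0,0],"rotation": [0,0,0]},{"gripper": 0.1,"offset": [0.04,0.001,0],"rotation": [0,0,0]},{"gripper": 0.1,"offset": [0.04,0.001,0],"rotation": [0,0,0]},{"gripper": 0.1,"offset": [0.045,0,0],"rotation": [0,0,0]},{"gripper": 0.1,"offset": [0,0,0.03],"rotation": [0,0,0]},{"gripper": 0.1,"offset": [0,0,0.03],"rotation": [0,0,0]},{"gripper": 0.1,"offset": [0,0,0],"rotation": [0,0,0]},{"gripper": 0.1,"offset": [0,0,0],"rotation": [0,0,0]}]}}

```text
clock: 7.3
position: [0.6291, 0.0769, 0.1053]
ee_rot: [0.742, 0.67, -0.001, -0.0]
ft_force: [-0.3, 0.3, 0.5]
grip_width: 0.103
grasp_force: 0.0
```

```bash
python3 - <<'E'
from h import *
o=manip.get_obs(); print(o['clock'],o['position'],brd(o['position']),o['ee_rot'],o['ft_force'])
E
```

```text
7.3 [0.62908051 0.07690563 0.10527909] [0.0773 0.1057] [ 7.42091525e-01  6.70297728e-01 -9.64187291e-04 -4.41994210e-04] [-0.29170071  0.29666039  0.53470051]
```

Call:
{"name": "jog_arm", "arguments": {"deltas": [{"gripper": 0.1,"offset": [0,0.003,0.015],"rotation": [0,0,0]},{"gripper": 0.1,"offset": [0,0,0.01],"rotation": [0,0,0]},{"gripper": 0.1,"offset": [0,0,0.0045],"rotation": [0,0,0]},{"gripper": 0.1,"offset": [0,0,0],"rotation": [0,0,0]},{"gripper": 0.1,"offset": [-0.01,0,0],"rotation": [0,0,0]},{"gripper": 0.1,"offset": [-0.01,0,0],"rotation": [0,0,0]},{"gripper": 0.1,"offset": [-0.01,0,0],"rotation": [0,0,0]},{"gripper": 0.1,"offset": [-0.01,0,0],"rotation": [0,0,0]},{"gripper": 0.1,"offset": [-0.01,0,0],"rotation": [0,0,0]},{"gripper": 0.1,"offset": [-0.01,0,0],"rotation": [0,0,0]},{"gripper": 0.1,"offset": [-0.01,0,0],"rotation": [0,0,0]},{"gripper": 0.1,"offset": [-0.01,0,0],"rotation": [0,0,0]},{"gripper": 0.1,"offset": [-0.01,0,0],"rotation": [0,0,0]},{"gripper": 0.1,"offset": [-0.01,0,0],"rotation": [0,0,0]},{"gripper": 0.1,"offset": [-0.01,0,0],"rotation": [0,0,0]},{"gripper": 0.1,"offset": [-0.01,0,0],"rotation": [0,0,0]}]}}

```text
clock: 8.9
position: [0.6204, -0.0432, 0.0763]
ee_rot: [0.742, 0.67, 0.0, -0.0]
ft_force: [0.1, 0.3, 1.0]
grip_width: 0.102
grasp_force: 0.1
```

```bash
python3 - <<'E'
from h import *
o=manip.get_obs(); print(o['clock'],o['position'],brd(o['position']),o['ft_force'])
a=imaging.camera('side')[150:350,220:520]; cv2.imwrite('pics/s6.png',cv2.resize(a,(780,520),interpolation=cv2.INTER_CUBIC))
E
```

```text
8.9 [ 0.6204138  -0.04322069  0.07626696] [ 0.0811 -0.0147] [0.08601216 0.31686856 0.96071043]
```

View pics/s6.png

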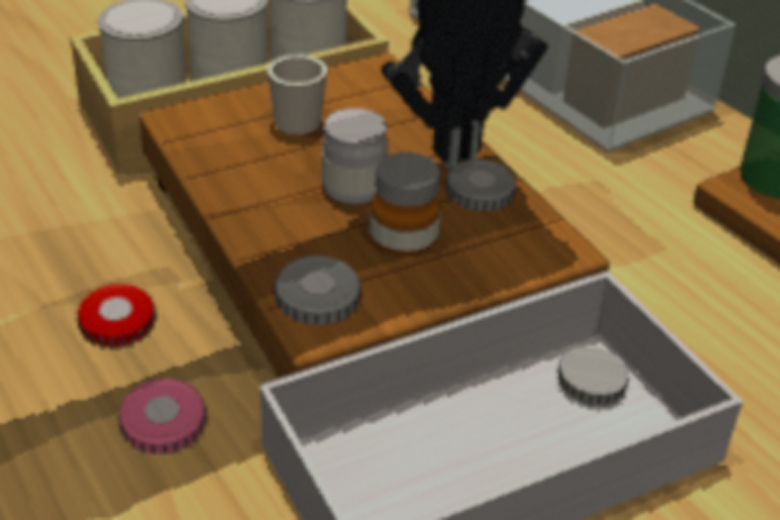

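The medium lid at (482,183) is cradled in front of the tips, level with the jar, and nothing was disturbed. I'll continue over the edge, easing 6 mm toward the tray middle once past the jar.

Call:
{"name": "jog_arm", "arguments": {"deltas": [{"gripper": 0.1,"offset": [-0.01,0,0],"rotation": [0,0,0]},{"gripper": 0.1,"offset": [-0.01,0,0],"rotation": [0,0,0]},{"gripper": 0.1,"offset": [-0.01,0,0],"rotation": [0,0,0]},{"gripper": 0.1,"offset": [-0.01,0,0],"rotation": [0,0,0]},{"gripper": 0.1,"offset": [-0.01,0,0],"rotation": [0,0,0]},{"gripper": 0.1,"offset": [-0.01,0,0],"rotation": [0,0,0]},{"gripper": 0.1,"offset": [-0.01,0,0],"rotation": [0,0,0]},{"gripper": 0.1,"offset": [-0.01,0,0],"rotation": [0,0,0]},{"gripper": 0.1,"offset": [-0.01,0,0],"rotation": [0,0,0]},{"gripper": 0.1,"offset": [-0.01,0,0],"rotation": [0,0,0]},{"gripper": 0.1,"offset": [-0.01,-0.001,0],"rotation": [0,0,0]},{"gripper": 0.1,"offset": [-0.01,-0.001,0],"rotation": [0,0,0]},{"gripper": 0.1,"offset": [-0.01,-0.001,0],"rotation": [0,0,0]},{"gripper": 0.1,"offset": [-0.01,-0.001,0],"rotation": [0,0,0]},{"gripper": 0.1,"offset": [-0.01,-0.001,0],"rotation": [0,0,0]},{"gripper": 0.1,"offset": [-0.01,-0.001,0],"rotation": [0,0,0]},{"gripper": 0.1,"offset": [-0.01,0,0],"rotation": [0,0,0]},{"gripper": 0.1,"offset": [0,0,0],"rotation": [0,0,0]},{"gripper": 0.1,"offset": [0,0,-0.04],"rotation": [0,0,0]},{"gripper": 0.1,"offset": [0,0,-0.04],"rotation": [0,0,0]}]}}

```text
clock: 10.95
position: [0.5967, -0.2103, 0.1562]
ee_rot: [0.742, 0.671, -0.001, -0.001]
ft_force: [0.7, -0.1, 0.5]
grip_width: 0.101
grasp_force: 0.0
```

Call:
{"name": "jog_arm", "arguments": {"deltas": [{"gripper": 0.1,"offset": [0,0,-0.02],"rotation": [0,0,0]},{"gripper": 0.1,"offset": [0,0,0],"rotation": [0,0,0]}]}}

```text
clock: 11.15
position: [0.5992, -0.2112, 0.1799]
ee_rot: [0.742, 0.671, 0.002, 0.002]
ft_force: [-0.8, 0.7, -0.1]
grip_width: 0.105
grasp_force: 0.0
```

```bash
python3 - <<'E'
from h import *
o=manip.get_obs(); print(o['clock'],o['position'],brd(o['position']),o['ft_force'])
t=imaging.camera('top')[80:300,220:540];a=imaging.camera('side')[150:380,220:520]; cv2.imwrite('pics/s7.png',np.hstack([cv2.resize(t,(400,275)),cv2.resize(a,(359,275))]))
img=imaging.camera('top')
for n,z,s in [('lid',.072,[(398,229)]),('std',.115,[(284,173),(345,177),(387,177)])]:
    for s,((x,y),r),a in blobs(img,s): p=ray('top',(x,y),z); print(n,p.round(4),brd(p),round(r,1))
E
```

```text
11.15 [ 0.59915481 -0.21120461  0.17989238] [ 0.0772 -0.1839] [-0.78181236  0.73245759 -0.06239487]
lid [ 0.4519 -0.1174] [-0.0789 -0.1058] 17.0
std [0.5461 0.0702] [-0.0045  0.0905] 15.2
std [ 0.5361 -0.0258] [-0.0046 -0.006 ] 16.1
std [ 0.5374 -0.0944] [ 0.0037 -0.0741] 13.9
```

View pics/s7.png

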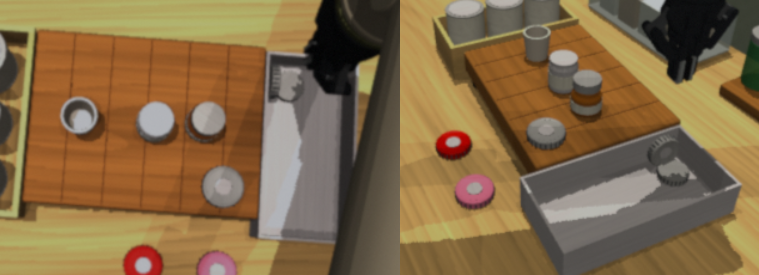

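The medium lid leans in the tray on the small one (right view at (662,152)). Pot, tin and jar are within 1 mm of their start. Now the large lid at board (-0.079,-0.106).

Call:
{"name": "jog_arm", "arguments": {"deltas": [{"gripper": 0.1,"offset": [0.032,-0.039,0],"rotation": [0,0,0]},{"gripper": 0.1,"offset": [0.032,-0.039,0],"rotation": [0,0,0]},{"gripper": 0.1,"offset": [0.032,-0.039,0],"rotation": [0,0,0]},{"gripper": 0.1,"offset": [0.032,-0.038,0],"rotation": [0,0,0]},{"gripper": 0.1,"offset": [0,0,0],"rotation": [0,0,0]},{"gripper": 0.1,"offset": [0,0,0.035],"rotation": [0,0,0]},{"gripper": 0.1,"offset": [0,0,0.035],"rotation": [0,0,0]},{"gripper": 0.1,"offset": [0,0,0],"rotation": [0,0,0]},{"gripper": 0.1,"offset": [0,0,0],"rotation": [0,0,0]}]}}

```text
clock: 12.2
position: [0.4567, -0.0693, 0.1062]
ee_rot: [0.742, 0.67, -0.001, -0.0]
ft_force: [0.3, -0.8, 1.1]
grip_width: 0.101
grasp_force: 0.0
```

```bash
python3 - <<'E'
from h import *
o=manip.get_obs(); print(o['clock'],o['position'],brd(o['position']),o['ee_rot'],o['ft_force'])
E
```

```text
12.2 [ 0.45665712 -0.06927293  0.10616943] [-0.0792 -0.0574] [ 7.42095705e-01  6.70292928e-01 -1.06064366e-03 -4.79296746e-04] [ 0.32931159 -0.84999108  1.14337111]
```

Call:
{"name": "jog_arm", "arguments": {"deltas": [{"gripper": 0.1,"offset": [0,0,0.015],"rotation": [0,0,0]},{"gripper": 0.1,"offset": [0,0,0.01],"rotation": [0,0,0]},{"gripper": 0.1,"offset": [0,0,0.005],"rotation": [0,0,0]},{"gripper": 0.1,"offset": [0,0,0],"rotation": [0,0,0]},{"gripper": 0.1,"offset": [-0.01,0,0],"rotation": [0,0,0]},{"gripper": 0.1,"offset": [-0.01,0,0],"rotation": [0,0,0]},{"gripper": 0.1,"offset": [-0.01,0,0],"rotation": [0,0,0]},{"gripper": 0.1,"offset": [-0.01,0,0],"rotation": [0,0,0]},{"gripper": 0.1,"offset": [-0.01,0,0],"rotation": [0,0,0]},{"gripper": 0.1,"offset": [-0.01,0,0],"rotation": [0,0,0]},{"gripper": 0.1,"offset": [-0.01,0,0],"rotation": [0,0,0]},{"gripper": 0.1,"offset": [-0.01,0,0],"rotation": [0,0,0]},{"gripper": 0.1,"offset": [-0.01,0,0],"rotation": [0,0,0]},{"gripper": 0.1,"offset": [-0.01,0,0],"rotation": [0,0,0]},{"gripper": 0.1,"offset": [-0.01,0,0],"rotation": [0,0,0]},{"gripper": 0.1,"offset": [-0.01,0,0],"rotation": [0,0,0]},{"gripper": 0.1,"offset": [-0.01,0,0],"rotation": [0,0,0]},{"gripper": 0.1,"offset": [0,0,0],"rotation": [0,0,0]}]}}

```text
clock: 14.0
position: [0.4436, -0.1998, 0.0763]
ee_rot: [0.743, 0.67, -0.0, 0.0]
ft_force: [0.9, -0.3, 0.8]
grip_width: 0.099
grasp_force: 0.0
```

Call:
{"name": "jog_arm", "arguments": {"deltas": [{"gripper": 0.1,"offset": [0,0,-0.03],"rotation": [0,0,0]},{"gripper": 0.1,"offset": [0,0,-0.04],"rotation": [0,0,0]},{"gripper": 0.1,"offset": [0,0,-0.04],"rotation": [0,0,0]},{"gripper": 0.1,"offset": [0.04,0,-0.02],"rotation": [0,0,0]},{"gripper": 0.1,"offset": [0.05,0,0],"rotation": [0,0,0]},{"gripper": 0.1,"offset": [0.05,0,0],"rotation": [0,0,0]},{"gripper": 0.1,"offset": [0.05,0,0],"rotation": [0,0,0]},{"gripper": 0.1,"offset": [0.04,0,0],"rotation": [0,0,0]},{"gripper": 0.1,"offset": [0,0,0],"rotation": [0,0,0]},{"gripper": 0.1,"offset": [0,0,0],"rotation": [0,0,0]}]}}

```text
clock: 15.0
position: [0.467, 0.0312, 0.2061]
ee_rot: [0.741, 0.671, -0.0, 0.0]
ft_force: [-0.1, -0.2, -0.1]
grip_width: 0.1
grasp_force: 0.0
```

```bash
python3 - <<'E'
from h import *
o=manip.get_obs(); print(o['clock'],o['position'],brd(o['position']),o['ft_force'])
t=imaging.camera('top')[100:290,400:530];a=imaging.camera('side')[180:380,250:520]; cv2.imwrite('pics/s8.png',np.hstack([cv2.resize(t,(308,450)),cv2.resize(a,(490,450)[:2])]))
E
```

```text
15.0 [0.46698977 0.03116912 0.20613326] [-0.0792  0.0436] [-0.14687824 -0.19386586 -0.06936583]
```

View pics/s8.png

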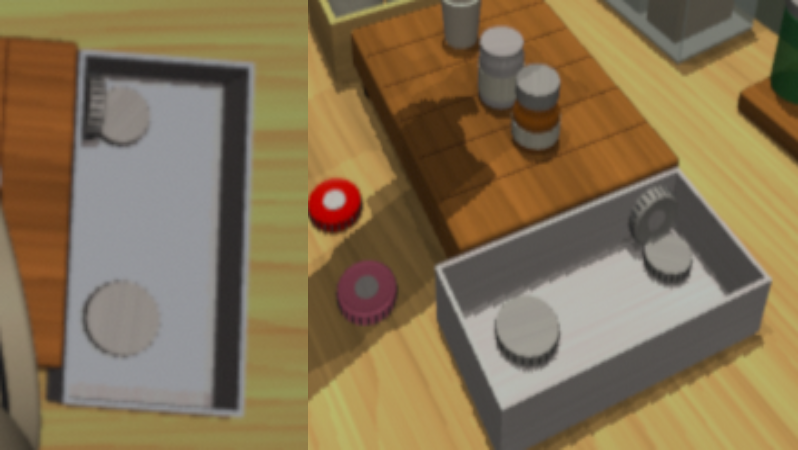

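All three lids are in the tray: large at (527,325), small at (668,258), and medium standing on edge against the board-side wall at (655,218) in the right-hand crop. I'll check the medium lid's height from the ray before handing in.

```bash
python3 - <<'E'
from h import *
from workcell import workorder
m=imaging.camera_model('side');K=m['camera_matrix'];T=m['world_to_cam'];R=T[:3,:3];c=-R.T@T[:3,3]
n=np.array([-np.sin(A),np.cos(A),0]);P=np.r_[C,0]+n*-.176
zs=[]
for x,y in[(655,218),(655,187)]:
    u,v=250+(x-308)*270/490,180+y*200/450
    d=R.T@((np.linalg.inv(K)@[u,v,1])*[1,-1,-1]); X=c+d*((P-c)@n)/(d@n); print(brd(X),X[2].round(4)); zs.append(X[2])
img=imaging.camera('top')
for s,((x,y),r),a in blobs(img,[(387,177)]): print('jar',brd(ray('top',(x,y),.115)))
if zs[0]<.043: print(workorder.hand_in())
E
```

```text
[ 0.0822 -0.176 ] 0.0221
[ 0.0766 -0.176 ] 0.057
jar [-0.1383 -0.0057]
the job is handed in; nothing more can be done
None
```

All three lids are in the tray and the job is handed in at about 15 s of the 56 s allowed; I don't have the verdict. The medium lid stands on edge against the tray wall, its centre about 22 mm up by the side camera (limit 45 mm). Jar, tin and pot were within 1 mm of their start when measured before the last sweep; afterwards I only saw them upright in the picture, because my last jar measurement gave a meaningless position.

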